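# Offer the scent tester

## Robot

A 6-joint arm with a two-finger parallel gripper is mounted at the origin on a cart in front of the work surface, level with it; the furniture and walls round the work are solid. World frame = base frame: x ahead of the robot, y to its left, z up, the work surface at z = 0. Lengths are in mm, angles in rad, forces in N, time in s.
With the tool pointing down it reaches from about 325 to 775 mm from the base axis. Payload 5.5 kg.
Tool frame: the origin (TCP) lies on the centre line of the jaws, within the pads' length; the fingertips stand 11 mm ahead of it and the grasp point (between the pads) lies 8 mm behind it (tcp_to_tips is the distance from the TCP to the fingertips, in mm); z points along the fingers, y is the line along which they close (so a half turn about z gives the same grasp; the last joint's range is limited). The gripper opens to 88 mm and grips with 3 to 60 N. Pads are 20 mm wide; open, the fingers measure 115 mm over their backs; the gripper's body (75 mm by 178 mm) begins 61 mm behind the grasp point.
Start: joints at [1.053, 0.091, 1.231, -0, 1.82, -0.057], TCP at [266.805, 537.43, 233.631] pointing down, gripper open.
Joint ranges: [-2.87, 2.87], [-0.86, 2.18], [0.17, 2.46], [-1.51, 4.65], [0.06, 2.69], [-2.65, 2.65]. Speed limits (rad/s): [2.57, 2.57, 3.01, 3.14, 3.14, 3.14].

## Interface

Orientations are given as a unit quaternion [x, y, z, w].
In Python, from workcell import reach, move_l, move_j, release, gripper_close, pause, inverse_kinematics, grab_frame, Unreachable, hand_in, get_clock, get_joints, get_qvel, get_joint_torque, get_tcp_pos, get_orientation, get_contact_force, get_moment, get_opening, get_gripper_force, tcp_to_tips gives the robot as it stands. Calls block until the motion is done:
- reach(position, orientation): joint-space move of the TCP to a pose.
- move_l(position, speed=150, rotation=None, guard=None): straight line of the TCP; rotation=None keeps the orientation; speed is the mean speed in mm/s. With guard (N) it stops when the force on the tool has changed by that much, and returns True; else False.
- move_j(angles): joint-space move.
- release() and gripper_close(): open the fingers fully, or close them until they stop; the grip force is fixed at half the most.
- pause(seconds).
- inverse_kinematics(position, orientation): joint angles nearest the present ones, or None.
- grab_frame(name): name is "side" or "top" or "wrist"; returns a dict with "frame" (480x640x3 uint8, red, green, blue), "vertical_fov" (degrees; the focal length in pixels is half the picture's height over the tangent of half this angle, whatever the lens; pixels are square), "cx", "cy" (the principal point, pixels), "dist_coeffs" ([k1, k2, p1, p2, k3] as OpenCV has them; the pictures are not rectified), "R" (3x3) and "t" (3): a world point X has camera coordinates R X + t; the wrist camera has in their place "mount" (4x4, takes a point from camera to tool coordinates, whose origin is the TCP and whose axes are the flange's). Camera axes: x right, y down, z forward; pixel columns grow to the right and rows downward; lengths in mm; the calibration is good to about 2 mm. A picture is of the moment at which its call begins: read the wrist's pose just before it. There is no depth.
A pose or a line that the arm cannot do raises Unreachable and nothing moves.
- hand_in(): hands the job in; it is judged then, once.
Readings, each from a call of its own:
- get_clock(): time.
- get_joints(): joint angles.
- get_qvel(): joint speeds.
- get_joint_torque(): joint torques, N m.
- get_tcp_pos(): TCP position.
- get_orientation(): TCP orientation.
- get_contact_force(): force on the tool from outside, world axes, zero at the start.
- get_moment(): the same for the moment, N m.
- get_opening(): finger opening in mm.
- get_gripper_force(): force on a finger pad.
Only numpy, scipy, OpenCV 4.12 (cv2) and the standard library are available. Lean on these libraries where they do the work, as an engineer would, in place of code of your own. Each camera call takes 0.05 s, during which the arm holds its last target. There are 200 camera calls.

## Task

A customer wants to smell the tester under the glass hood, but a tall glass candle has been left close behind the hood, where the opening hood would hit it: push the candle along the table, upright, out of the hood's way. Then press the brass lever right down so that the hood tips fully back, hold it open for about three seconds, and let the lever up slowly, over two seconds or more, so that the glass closes without slamming; then move clear. Do not pick anything up, do not touch the glass hood or let it touch the candle, and leave the other things where they are.

Things in the scene. Friction and masses are not known exactly. Their poses are not given: they have to be found in the camera images.
- tester: scent tester, fixed: dark walnut plinth 150 x 150 x 30 mm under a clear brass-edged glass hood, brass lever in front. Origin under the plinth's centre, on the table; x to its rear (away from the lever), y left, z up. Shut hood: 62 mm before to 66 behind the origin, 62 to either side, top 95 above the table. Brass lever bars and links along its sides reach 93 mm to either side, 50 mm up.
- lever_pad (a point): centre of the top face of the lever's pad: ribbed brass plate 30 mm (x) by 40 (y) by 5, standing out before the plinth, about 104 mm before the tester's origin; 55 mm above the table at rest, 31 when fully down, moving almost straight down.
- lever (a joint): lever angle, rad: 0 at rest (up), 0.28 fully down at its stop. Two short rods link it to the hood. No spring: the hood's weight (about 5 to 8 N at the pad when shut, 2 to 3 N when open) brings the lever up again, and the hood falls shut hard if the pad is let go or released quickly.
- hood_hinge (a joint): hood angle in rad: 0 shut on the plinth, 0.92 tipped right back with the lever fully down. It follows the lever, about 3.3 rad per rad of lever (about 0.04 rad per mm of pad travel).
- glass_hood: clear glass hood 128 x 124 x 65 mm, moved only by the lever. Origin on its level hinge axis, 66 mm behind the tester's origin, 40 above the table. As it tips back its rear sweeps to 47 mm behind that axis, from 40 mm above the table up, striking anything tall there; its front only rises and goes back.
- tester_tin: the tester: a candle tin 64 mm across, 45 high, loose on the plinth (30 mm above the table) under the hood. Origin under its centre.
- candle: tall painted glass candle, round, 66 mm across, 101 mm high, 0.17 to 0.31 kg, standing loose on the table close behind the hood, in its way. Origin at the centre of its underside, z up. It slides upright when pushed below half its height. A big fixed flower pot stands behind to the left (front at about x 0.70, y 0.15) and the keepsake box to the right: push it to the side with more room.
- tin: bystander, loose: candle tin, 64 mm across, 45 high (mm); origin at the centre of its underside.
- mug: bystander, loose: cream mug, 84 high (mm); origin at the centre of its underside.
- dish: bystander, loose: small round glass dish, 93 across, 20 high (mm); origin at the centre of its underside.
- box: bystander, loose: walnut keepsake box, 124 x 169 x 68 (mm); origin at the centre of its underside.
- bell: bystander, loose: brass counter bell, 82 across, 61 high (mm); origin at the centre of its underside.
- pump: bystander, loose: amber pump bottle, 175 high (mm); origin at the centre of its underside.
- soap_green: bystander, loose: wrapped soap bar, 52 x 78 x 26 (mm); origin at the centre of its underside.
- soap_cream: bystander, loose: wrapped soap bar, 52 x 78 x 26 (mm); origin at the centre of its underside.
Mind the look-alikes: they are no part of the job. Leave any orange or red look-alike of the candle alone.

How it is judged:
By the outcome, as a careful person would: the job done as asked, in the order asked, and still so for the second after the job is handed in, with the robot touching nothing.
It also fails if it takes over 64 s, if anything falls off the work surface, if the arm or the gripper's body presses on something with over 40 N, if the wrist force passes 120 N, or if a joint passes its speed limit or range.

## Working session

There is one attempt and no reset: what is moved stays moved. The work goes in short steps, each a Python script; the robot and the scene stay as the last script left them, time stands still between calls to the robot, and variables do not carry over. Pictures are saved under pics/ and viewed, at most 10 in all, crops included, and the job is handed in when it is done.

```bash
mkdir -p pics; cat > h.py <<'E'
import numpy as np, cv2
from workcell import *
def shot(n,f):
    d=grab_frame(n); cv2.imwrite(f'pics/{f}.png',d['frame'][:,:,::-1]); 
    import pickle; pickle.dump(d,open(f'{f}.pkl','wb')); return d
def ray(d,u,v,z):
    f=240/np.tan(np.radians(d['vertical_fov'])/2)
    K=np.array([[f,0,d['cx']],[0,f,d['cy']],[0,0,1]])
    p=cv2.undistortPoints(np.array([[[u,v]]],float),K,np.array(d['dist_coeffs'],float))[0,0]
    R=np.array(d['R']);t=np.array(d['t'])
    w=R.T@np.array([p[0],p[1],1]);c=-R.T@t
    return (c+w*(z-c[2])/w[2]).round(1)
E
python3 - <<'E'
from h import *
shot('top','top1');shot('side','side1');print(get_clock(),get_orientation())
E
```

```text
0.1 [ 2.28374817e-01  9.73572878e-01 -8.54493605e-04 -2.53760539e-04]
```

View pics/top1.png

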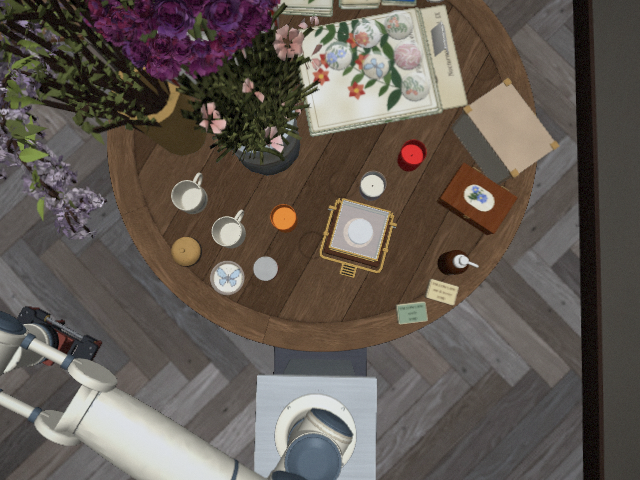

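View pics/side1.png

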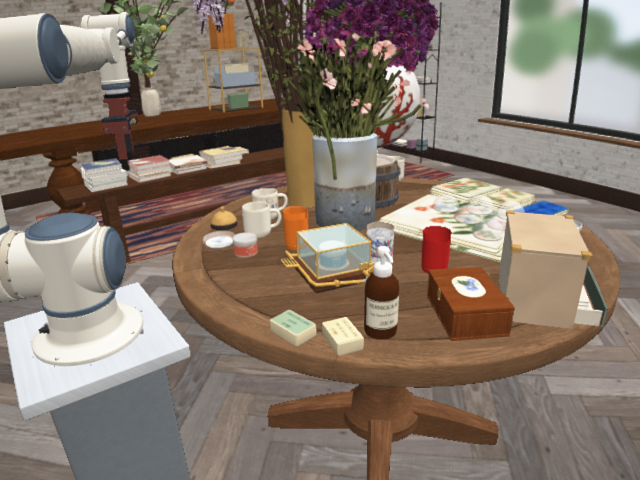

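The top view shows the tester at about (357,232) with its lever pad at (348,269). The white candle is at (373,184) behind it, the red look-alike at (412,155), and the box at (478,200). I'll enlarge this area.

```bash
python3 - <<'E'
import cv2
im=cv2.imread('pics/top1.png')[120:300,250:490]
cv2.imwrite('pics/c1.png',cv2.resize(im,None,fx=3.3333,fy=3.3333,interpolation=cv2.INTER_CUBIC))
E
```

```text
(no output)
```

View pics/c1.png

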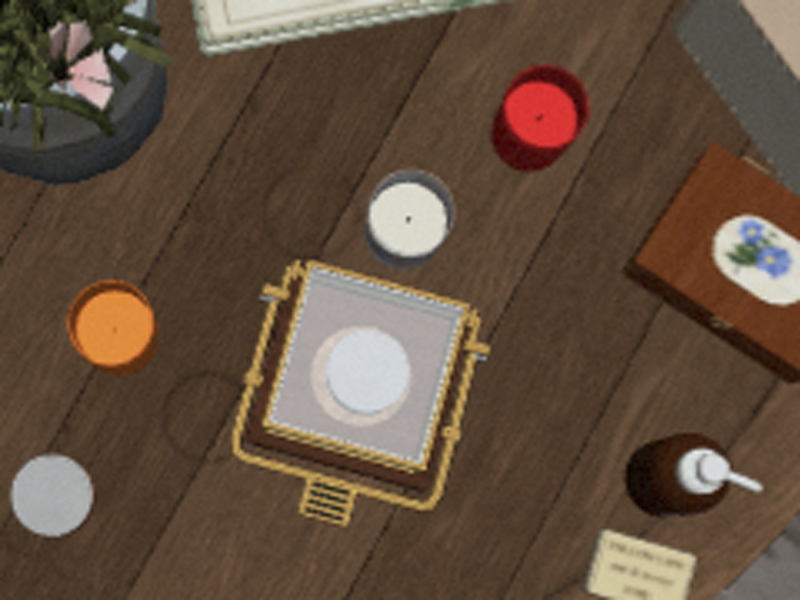

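```bash
python3 - <<'E'
from h import *
import pickle
d=pickle.load(open('top1.pkl','rb'))
print('cam',-np.array(d['R']).T@d['t'])
for n,u,v,z in [('pad',327,502,55),('hRL',310,267,95),('hRR',467,305,95),('hFR',422,468,95),('hFL',268,428,95),('candle',411,213,101),('candL',368,213,101),('candR',455,213,101),('red',545,108,101),('redbase',528,140,0),('orange',112,323,101),('boxL',628,268,68),('boxBack',712,148,68),('boxF',800,365,68),('pot',65,180,0),('potR',165,90,120),('pump',685,475,120),('pumpbase',672,475,0),('bookcorner',205,50,15),('bookR',500,5,15),('softin',53,495,45)]:
    print(n,ray(d,250+u/3.3333,120+v/3.3333,z))
E
```

```text
cam [ 388.76658285  -26.325498   1459.24924075]
pad [429.7 -76.9  55. ]
hRL [607.7 -59.3  95. ]
hRR [ 580.9 -179.8   95. ]
hFR [ 455.7 -147.    95. ]
hFL [483.6 -29.7  95. ]
candle [ 650.1 -135.6  101. ]
candL [ 649.4 -102.7  101. ]
candR [ 650.8 -169.2  101. ]
red [ 734.2 -237.6  101. ]
redbase [ 732.7 -239.4    0. ]
orange [560.6  90.4 101. ]
boxL [ 616.6 -308.4   68. ]
boxBack [ 713.5 -374.5   68. ]
boxF [ 543.2 -442.7   68. ]
pot [691.1 141.2   0. ]
potR [737.1  53.7 120. ]
pump [ 453.3 -340.6  120. ]
pumpbase [ 458.9 -358.2    0. ]
bookcorner [798.6  28.1  15. ]
bookR [ 841.8 -213.5   15. ]
softin [430.9 137.6  45. ]
```

```bash
cat >> h.py <<'E'
O=np.array([530,-103.5]);a=np.radians(-13.3)
ex=np.array([np.cos(a),np.sin(a)]);ey=np.array([-ex[1],ex[0]])
C=np.array([650,-136.])
th=np.radians(22);D=np.sin(th)*ex+np.cos(th)*ey
def quat(v,flip=0):
    p=(np.arctan2(v[1],v[0])+np.pi/2)/2+flip*np.pi/2
    return [np.cos(p),np.sin(p),0,0]
def P(xy,tip): return [float(xy[0]),float(xy[1]),tip+11.]
E
python3 - <<'E'
from h import *
d=grab_frame('wrist');print(np.array(d['mount']).round(2))
S=C-D*62
for f in (0,1):
  for xy,z,v in [((480,0),220,D),(S,180,D),(S,34,D),(S+D*115,34,D),(O-107*ex,100,ey),(O-107*ex,25,ey)]:
    j=inverse_kinematics(P(xy,z),quat(v,f)); print(f,xy,z,None if j is None else np.round(j,2))
E
```

```text
[[  -0.     -0.96   -0.29   78.81]
 [   1.     -0.     -0.     -0.97]
 [  -0.     -0.29    0.96 -151.17]
 [   0.      0.      0.      1.  ]]
0 (480, 0) 220 [-0.07 -0.23  1.54 -0.    1.83 -1.03]
0 [ 614.17282729 -186.60053058] 180 [-0.35  0.2   1.19 -0.    1.75 -1.3 ]
0 [ 614.17282729 -186.60053058] 34 [-0.35  0.25  1.39 -0.    1.5  -1.3 ]
0 [680.62645409 -92.74470773] 34 [-0.18  0.36  1.25 -0.    1.53 -1.14]
0 [425.86986061 -78.88467812] 100 [-0.26 -0.36  1.86 -0.    1.64 -1.6 ]
0 [425.86986061 -78.88467812] 25 [-0.26 -0.32  1.97 -0.    1.5  -1.6 ]
1 (480, 0) 220 [-0.07 -0.23  1.54 -0.    1.83  2.12]
1 [ 614.17282729 -186.60053058] 180 [-0.35  0.2   1.19 -0.    1.75  1.84]
1 [ 614.17282729 -186.60053058] 34 [-0.35  0.25  1.39 -0.    1.5   1.84]
1 [680.62645409 -92.74470773] 34 [-0.18  0.36  1.25 -0.    1.53  2.  ]
1 [425.86986061 -78.88467812] 100 [-0.26 -0.36  1.86 -0.    1.64  1.54]
1 [425.86986061 -78.88467812] 25 [-0.26 -0.32  1.97 -0.    1.5   1.54]
```

```bash
python3 - <<'E'
from h import *
gripper_close()
S=C-D*62;q=quat(D)
reach(P((480,0),220),q); reach(P(S,180),q)
move_l(P(S,60),150); print(move_l(P(S,34),60,guard=8), get_contact_force())
move_l(P(S+D*45,34),45); print(get_contact_force()); shot('top','top2');
print(get_clock())
E
python3 - <<'E'
import cv2
im=cv2.imread('pics/top2.png')[90:300,240:520]
cv2.imwrite('pics/c2.png',cv2.resize(im,None,fx=2.8,fy=2.8,interpolation=cv2.INTER_CUBIC))
E
```

```text
False [-0.04726543  0.49991461  0.08242127]
[-0.31260806 -0.23947993  0.7912847 ]
7.225
```

View pics/c2.png

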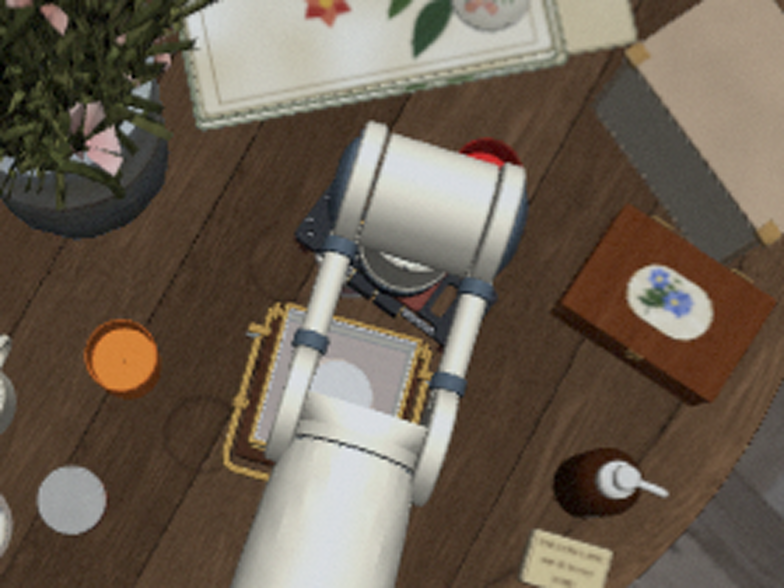

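The arm hides the candle from above, but the gripper is clear of the hood and the flowers. I'll finish the push and check from the side.

```bash
python3 - <<'E'
from h import *
S=C-D*62
move_l(P(S+D*115,34),45); print(get_contact_force(),get_tcp_pos()); shot('side','side3')
print(get_clock())
im=cv2.imread('pics/side3.png')[150:330,230:470]
cv2.imwrite('pics/c3.png',cv2.resize(im,None,fx=3.3,fy=3.3,interpolation=cv2.INTER_CUBIC))
E
```

```text
[-0.27216875 -1.21347871  1.10583818] [680.61199592 -92.82243738  44.99741102]
8.9833
```

View pics/c3.png

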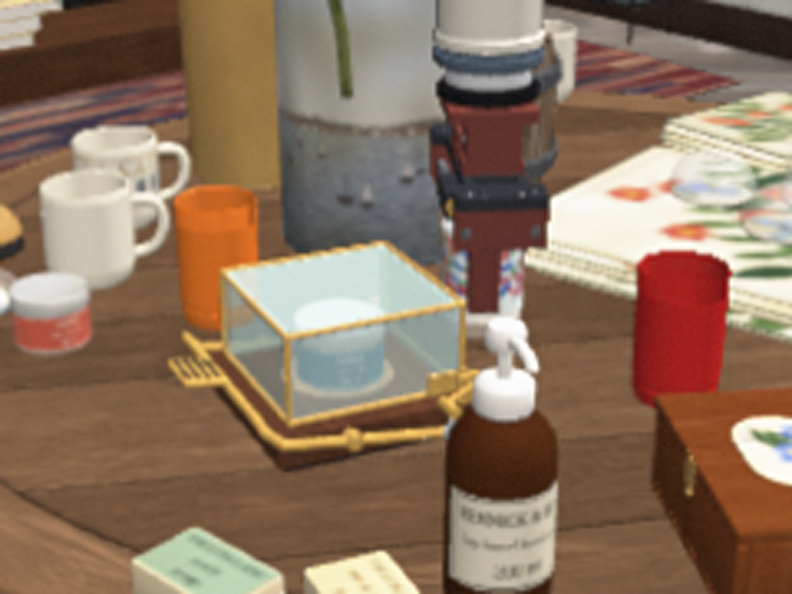

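The candle (about (483,270) in the crop) is upright just behind the finger, and the other things haven't moved. I'll back off, rise, go above the pad and check from the top.

```bash
python3 - <<'E'
from h import *
S=C-D*62
move_l(P(S+D*100,34),60); move_l(P(S+D*100,200),200)
reach(P(O-109*ex,200),quat(ey)); move_l(P(O-109*ex,85),150)
print(get_contact_force(),get_clock()); shot('top','top4'); shot('side','side4')
im=cv2.imread('pics/top4.png')[110:290,240:480]
a=cv2.resize(im,(533,400),interpolation=cv2.INTER_CUBIC)
im=cv2.imread('pics/side4.png')[220:310,260:380]
b=cv2.resize(im,(267,200),interpolation=cv2.INTER_CUBIC)
o=np.zeros((400,800,3),np.uint8);o[:,:533]=a;o[:200,533:]=b
cv2.imwrite('pics/c4.png',o)
E
```

```text
[-0.014566    0.23343344  0.69760412] 12.2667
```

View pics/c4.png

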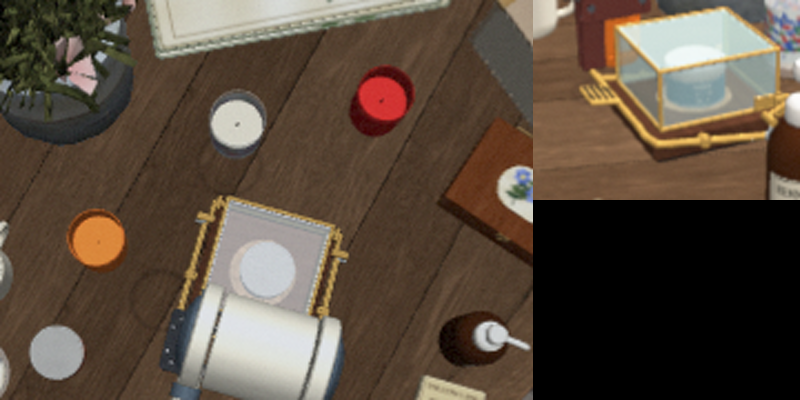

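The candle now stands at crop (238,122). That leaves only about 8 mm behind the sweep, so I'll push it another 35 mm for a better margin.

```bash
python3 - <<'E'
from h import *
import pickle
d=pickle.load(open('top4.pkl','rb'))
c=ray(d,240+238/2.222,110+122/2.222,101)[:2]
print(c,(c-O)@ex,(c-O)@ey)
S=c-D*58;q=quat(D)
move_l(P(O-109*ex,200),200); reach(P(S,180),q)
move_l(P(S,60),150); print(move_l(P(S,34),60,guard=8))
c2=c+35*D
move_l(P(c2-D*41,34),45); print(get_contact_force())
move_l(P(c2-D*58,34),60); move_l(P(c2-D*58,200),200)
reach(P(O-109*ex,200),quat(ey)); move_l(P(O-109*ex,85),150)
print(get_clock()); shot('top','top5')
im=cv2.imread('pics/top5.png')[110:290,240:480]
cv2.imwrite('pics/c5.png',cv2.resize(im,(800,600),interpolation=cv2.INTER_CUBIC))
E
```

```text
[697.9 -68. ] 155.22996706909538 73.17320085746937
False
[ 0.77665687 -0.67584822  1.25022711]
20.25
```

View pics/c5.png

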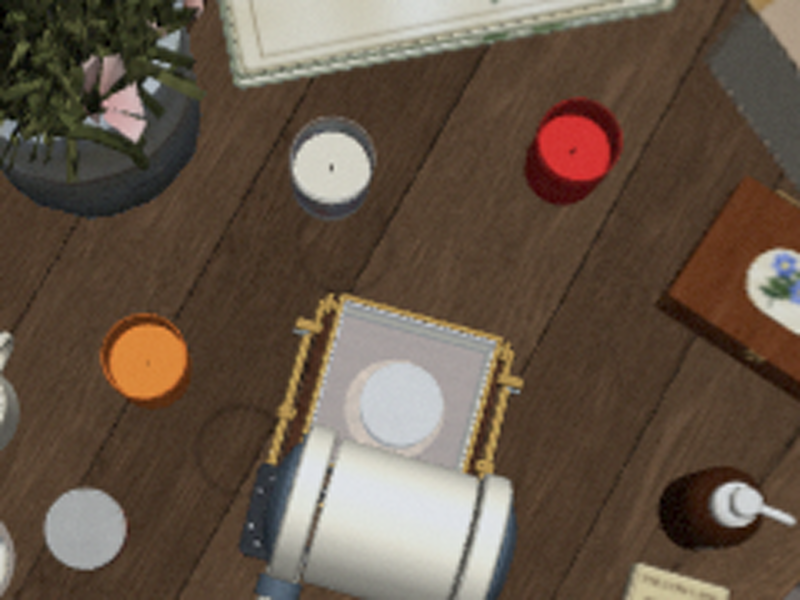

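The candle is at crop (333,160), now about 20 mm behind the sweep and mostly to the left of it. Next is the lever press.

```bash
python3 - <<'E'
from h import *
X=O-109*ex
print(move_l(P(X,60),60,guard=6)); print(get_contact_force())
g=move_l(P(X,34),10,guard=15); print(g,get_tcp_pos()[2]-11,get_contact_force())
g=move_l(P(X,27),4,guard=12); z=get_tcp_pos()[2]-11; print(g,z,get_contact_force()); t=get_clock()
shot('side','side6'); shot('top','top6'); print(t)
a=cv2.imread('pics/side6.png')[170:320,250:450];b=cv2.imread('pics/top6.png')[110:290,260:500]
cv2.imwrite('pics/c6.png',np.hstack([cv2.resize(a,(400,300)),cv2.resize(b,(400,300))]))
E
```

```text
False
[ 0.41892424 -0.36913606 -0.61735288]
False 33.97428032758906 [-1.12290021  0.45940439  1.25595241]
True 31.873792649052483 [-1.57052369  0.42483933  5.11751178]
24.625
```

View pics/c6.png

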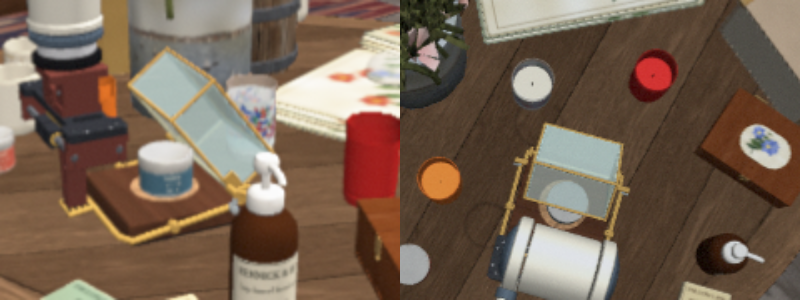

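The hood is tipped back clear of the candle. I'll press a hair further to be sure of the stop, hold, then let the lever up slowly.

```bash
python3 - <<'E'
from h import *
X=O-109*ex
g=move_l(P(X,30),3,guard=20); z=get_tcp_pos()[2]-11; print(g,z,get_contact_force()); t=get_clock()
pause(3.1); print(get_contact_force(),get_clock()-t); t=get_clock()
for zz in (38,46,52,60):
    move_l(P(X,zz),6); print(zz,get_contact_force().round(2) if hasattr(get_contact_force(),'round') else get_contact_force(),get_clock()-t)
move_l(P(X,120),100); move_l(P(X-60*ex,220),150); pause(.5)
print(get_contact_force(),get_clock()); shot('side','side7'); shot('top','top7')
a=cv2.imread('pics/side7.png')[170:320,250:450];b=cv2.imread('pics/top7.png')[110:290,260:500]
cv2.imwrite('pics/c7.png',np.hstack([cv2.resize(a,(400,300)),cv2.resize(b,(400,300))]))
E
```

```text
False 31.605604597523538 [-6.84122032  1.01938341 12.1157316 ]
[-7.18806122  1.81015074 10.67580176] 3.099999999999998
38 [ 1.25 -0.54  1.24] 1.4832999999999998
46 [ 2.03 -0.61  2.2 ] 2.966700000000003
52 [ 3.   -0.51  2.8 ] 4.116700000000002
60 [ 0.37  0.72 -0.47] 5.600000000000001
[ 0.68664511 -0.96131247 -0.0811825 ] 36.175
```

View pics/c7.png

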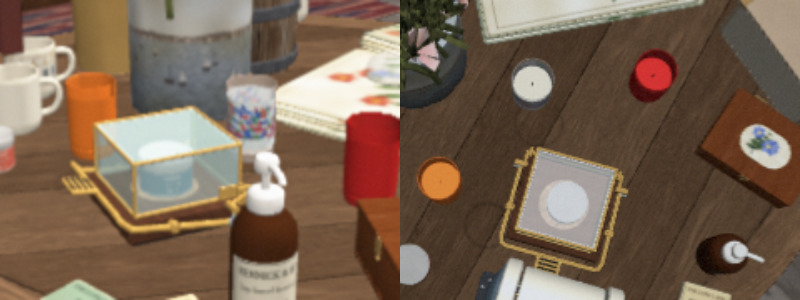

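The hood is shut, the candle is upright and clear, the bystanders haven't moved, and the arm is free.

```bash
python3 -c "
from workcell import *
print(hand_in())"
```

```text
the job is handed in; nothing more can be done
None
```

The job is handed in: I pushed the candle upright out of the hood's way in two pushes, pressed the lever to its stop, held the hood open for at least 3.1 s, let it close over about 5 s, and moved the arm clear at about 36 s.

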